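Level the inspection turntable with a wedge and crank it round past the sensor

ROBOT

A 6-joint arm with a two-finger parallel gripper is mounted at the origin on a cart in front of the work surface, level with it; the furniture and walls round the work are solid. World frame = base frame: x ahead of the robot, y to its left, z up, the work surface at z = 0. Lengths are in m, angles in rad, forces in N, time in s.
With the tool pointing down it reaches from about 0.275 to 1 m from the base axis. Payload 8.4 kg.
Tool frame: the origin (TCP) lies midway between the tips of the shut fingers; the grasp point (between the pads) lies 19 mm behind it; z points along the fingers, y is the line along which they close (so a half turn about z gives the same grasp; the last joint's range is limited). The gripper opens to 85 mm and grips with 20 to 120 N. Pads are 22 mm wide; open, the fingers measure 114 mm over their backs; the gripper's body (76 mm by 85 mm) begins 54 mm behind the grasp point. The pads swing forward as they close: fully open they stand 13 mm farther back than shut.
Start: joints at [-1.133, 0.353, 1.633, -0, 1.155, -0.002], TCP at [0.266, -0.566, 0.231] pointing down, gripper open.
Joint ranges: [-2.63, 2.63], [-0.92, 2.1], [0.06, 2.66], [-1.3, 4.44], [0, 2.69], [-3.02, 3.02]. Speed limits (rad/s): [2.22, 2.22, 2.79, 3.14, 3.14, 3.14].

INTERFACE

Orientations are given as a 3x3 rotation matrix whose columns are the frame's x, y, z axes.
In Python, from plant import r, cams gives the robot as it stands.
- The arm moves only by the tool jog_arm, never from a script. Its argument "deltas" is a list of rows, each a list of 7 numbers: the turn, a rotation vector about the tool's x, y, z in degrees, then the shift along the tool's x, y, z in cm, then the opening, from 0 (shut) to 1 (fully open). A call has 1 to 5 rows; each row is the pose to reach, as a shift and turn from the pose commanded when the call began, along the tool's axes at that moment; what a row does not reach only later rows make up. A row lasts 1/10 s, in which the tool goes at most 50 mm and 8.59 degrees, less where a joint would pass 70% of its speed; a pose out of reach is approached as far as the arm can. A call with a gripper value outside its range is refused whole. The fingers move at their own pace and stop on an object; the grip force is fixed at half the most. Time passes only in rows, so rows that repeat a pose let the fingers close. It gives the time, the measured TCP pose, the force, the opening and the grip force at its end, in the units of the state.
- r.observe(): the state, without advancing time (a new reading comes with each control period).
- cams.capture(name): name is "side" or "top" or "wrist"; returns the picture (384x512x3 uint8, red, green, blue); there is no depth.
- cams.camera_model(name): a dict with "intrinsics" (3x3 intrinsics, pixels), "rvec" (rotation vector, rad) and "tvec" (3), from world to camera coordinates, as OpenCV has them; the wrist camera has in their place "tool_from_camera" (4x4, takes a point from camera to tool coordinates, whose origin is the TCP and whose axes are the flange's). Camera axes: x right, y down, z forward; pixel columns grow to the right and rows downward; lengths in m; the calibration is good to about 2 mm. A picture is of the moment at which its call begins: read the wrist's pose just before it. camera_model takes no time and is no camera call.
- r.finish_job(): hands the job in; it is judged then, once.
The state is a dict: "clock": time; "joint_pos": joint angles; "dq": joint speeds; "joint_torque": joint torques, N m; "tcp_pos": TCP position; "orientation": TCP orientation; "force": force on the tool from outside, world axes, zero at the start; "torque": the same for the moment, N m; "finger_gap": finger opening in m; "grasp_force": force on a finger pad.
Only numpy, scipy, OpenCV 4.12 (cv2) and the standard library are available. Lean on these libraries where they do the work, as an engineer would, in place of code of your own. Each camera call takes 0.05 s, during which the arm holds its last target. There are 200 camera calls.

TASK

The plate of the turntable sags on its free side, opposite the hinge: push the thick wooden wedge, thin end first, under that edge until the plate sits level, and leave it there. Then take the upright crank knob and turn the disc anticlockwise (seen from above) so that the clamped heat sink passes the sensor on every side: bring the knob to the arrow on the hinge side, carry on through one further full turn, and stop with the knob at the arrow the second time. Leave the thin wedge and the other things where they stand.

Things in the scene. Friction and masses are not known exactly. Their poses are not given: they have to be found in the camera images.
- stand: Fixed hinge foot of the turntable. Origin: on the bench below the disc's centre; yaw = the turntable's yaw. In its frame: hinge pin along x at y +95 mm, 30 mm high; plate 180 mm along x, y +111 to its free edge at y -95 mm, short feet under it at x +-78 mm, open between. Arrow on the plate at x 0, y +84 to +106. Level, plate top 34 mm high, disc top 52, heat sink clamped on its centre 75.
- tilt (a joint): Tilt of the turntable's plate, rad: 0 = level (free edge's underside 24 mm above the bench), -0.085 = fully sagged on its stop (8 mm above the bench), positive = free edge too high. Swings freely and falls back by its weight, about 4 N at the edge, unless the wedge holds it.
- plate_edge (a point): Underside of the middle of the plate's free edge, a rounded steel lip of 5 mm radius; moves with the plate.
- disc (a joint): Disc angle, rad, growing anticlockwise from above, counting through whole turns: 0 = knob at the arrow; starts between -2.1 and -0.4; knob at the arrow the second time = 6.283. At angle a the knob stands in the stand's frame at x = -68 sin(a), y = 68 cos(a) mm. Stays where left; friction 0.06 N m (1 N at the knob).
- disc_center (a point): Centre of the disc's top face (disc 160 mm across, 10 mm thick).
- knob_mid (a point): On the axis of the crank knob, 24 mm above its lower end: an upright black cylinder 22 mm across, 45 mm tall, spinning freely on its pin, 68 mm from the disc's centre. Plate level: its lower end is 58, this point 82, its top 103 mm above the bench.
- wedge_thick: Thick wooden wedge, 30 mm wide, 157 long, 90 g, flat on the bench. Origin: underside, below the centre of the grip block at its heel (30x30, 44 tall). +y points to the thin end: slope from 32 mm high at y +15 to 4 mm at the tip, y +142. Pushed in along the stand's +y at x 0, the plate is level with the wedge's origin about 146 mm from the stand's, on its -y side. Stays when released.
- wedge_thin: Thin wooden wedge, same width and length but slope only 14 mm high at the block and block 26 mm tall: too thin to level the plate. Leave it. Origin and axes as the thick one.
- sensor: Black sensor head on a post, base 90x98 mm, 211 mm tall, loose, beyond the disc, looking at it. Bystander; origin under its base.
- capacitor: Blue can capacitor, 32 mm across, 45 mm tall, standing. Bystander; origin under its base.
- flux_pot: Flux pot, 42 mm across, 25 mm tall. Bystander; origin under its base.
- yellow_driver: Screwdriver, 110 mm long, lying along its y. Bystander; origin under its middle.
- tip_tin: Round tin, 50 mm across, 30 mm tall. Bystander; origin under its base.
- ipa_bottle: Dispensing bottle, 40 mm across, 115 mm tall, standing. Bystander; origin under its base.
- transformer: Mains transformer, 53x78x68 mm. Bystander; origin under its base.

How it is judged:
On the way, in this order (a step that is already met when the one before it is completed fails the run):
1. the plate is level, resting on the thick wedge, which has been let go, and the knob has not yet reached the arrow (value of joint tilt between -0.018 and 0.018 rad and contact force between wedge_thick and tilt above 0.5 N and contact force between the fingers and wedge_thick below 0.2 N and value of joint disc below -0.15 rad), for 0.2 s.
2. the knob has passed the arrow the first time (value of joint disc above 0.3 rad).
3. half of the full turn is done (value of joint disc above 3.1 rad).
4. the knob has come to the arrow the second time (value of joint disc above 6.1 rad).
At the end, for the whole second after the job is handed in: The plate rests on the thick wedge, level within 0.018 rad (1 degree); the disc has gone anticlockwise past the arrow and one full turn on, and stands still with the knob within 0.15 rad of the arrow; the wedge is at rest (value of joint tilt between -0.018 and 0.018 rad and contact force between wedge_thick and tilt above 0.5 N and value of joint disc between 6.133 and 6.433 rad and velocity of joint disc between -0.05 and 0.05 rad/s and linear speed of wedge_thick below 0.02 m/s); the robot touches nothing.
It fails at once if the knob passes the arrow before the plate is level (not (value of joint tilt between -0.018 and 0.018 rad) and value of joint disc between 0 and 0.3 rad).
It fails at once if the thin wedge or a bystander is moved by more than 30 mm or tipped (distance of any of sensor, capacitor, flux_pot, yellow_driver, tip_tin, ipa_bottle, transformer, wedge_thin from where it was at the start of the episode above 0.03 m or angle between any of sensor, capacitor, flux_pot, yellow_driver, tip_tin, ipa_bottle, transformer, wedge_thin's own z axis and vertical above 0.35 rad).
It also fails if it takes over 72 s, if anything falls off the work surface, if the arm or the gripper's body presses on something with over 40 N, if the wrist force passes 120 N, or if a joint passes its speed limit or range.

## Working session

There is one attempt and no reset: what is moved stays moved. The work goes in short steps, Python scripts to look and compute and a tool call to move; the robot and the scene stay as the last step left them, time stands still between calls to the robot, and variables do not carry over. Pictures are saved under pics/ and viewed, at most 10 in all, crops included, and the job is handed in when it is done.

Besides the shell and the picture viewer there is one more tool, called after ">>>" as name([rows], argument=value, ...), one row to a line, values as JSON. jog_arm: Moves the arm, as the interface text tells. Its arguments: {"type":"object","properties":{"deltas":{"type":"array","items":{"type":"array","items":{"type":"number"}}}},"required":["deltas"]}

```bash
mkdir -p pics; ls; cat > h.py <<'E'
import numpy as np,cv2
from plant import r,cams
def model(name):
    m=cams.camera_model(name);K=np.array(m["intrinsics"],float)
    if "rvec" in m:
        R=cv2.Rodrigues(np.array(m["rvec"],float))[0];t=np.array(m["tvec"],float).ravel()
    else:
        s=r.observe();T=np.array(m["tool_from_camera"]);Rt=np.array(s["orientation"])
        Rc=Rt@T[:3,:3];c=Rt@T[:3,3]+np.array(s["tcp_pos"]);R=Rc.T;t=-R@c
    return K,R,t
def ray(M,p,z):
    K,R,t=M;d=R.T@np.linalg.inv(K)@[p[0],p[1],1];c=-R.T@t
    return c+d*(z-c[2])/d[2]
def proj(M,X):
    K,R,t=M;q=K@(R@np.array(X)+t);return q[:2]/q[2]
E
python3 - <<'E'
from h import *
for n in("top","side"):
    M=model(n);im=cams.capture(n);cv2.imwrite(f"pics/{n}0.png",cv2.resize(im[:,:,::-1],(800,600),interpolation=cv2.INTER_CUBIC));np.save(n+"0.npy",im)
    print(n,-M[1].T@M[2],M[1][2])
print(r.observe())
E
```

```text
pics
top [ 0.44293761 -0.00146788  1.20211027] [ 0.06015267  0.01208468 -0.99811603]
side [0.53066572 1.07817927 0.64579786] [-0.0036145  -0.88793749 -0.45994994]
{'clock': 0.1, 'joint_pos': array([-1.13343655e+00,  3.53540978e-01,  1.63403660e+00,  1.94239484e-05,
        1.15519974e+00, -2.38224817e-03]), 'dq': array([ 0.00054658, -0.00209954, -0.0028363 , -0.00053331,  0.00030918,
        0.00021008]), 'joint_torque': array([-7.58557817e-04, -6.06362557e+01, -3.42819750e+01, -5.40816893e-05,
        4.07569562e-03, -4.10466464e-05]), 'tcp_pos': array([ 0.2659077 , -0.5651587 ,  0.23067034]), 'orientation': array([[ 9.04864861e-01,  4.25698657e-01, -4.85665310e-04],
       [ 4.25698934e-01, -9.04864216e-01,  1.08068103e-03],
       [ 2.05833026e-05, -1.18461749e-03, -9.99999298e-01]]), 'force': array([ 0.00037187,  0.05969327, -0.14804135]), 'torque': array([ 0.01580499,  0.00214223, -0.03587022]), 'grasp_force': 0.0, 'finger_gap': 0.08532820796974742}
```

View pics/top0.png

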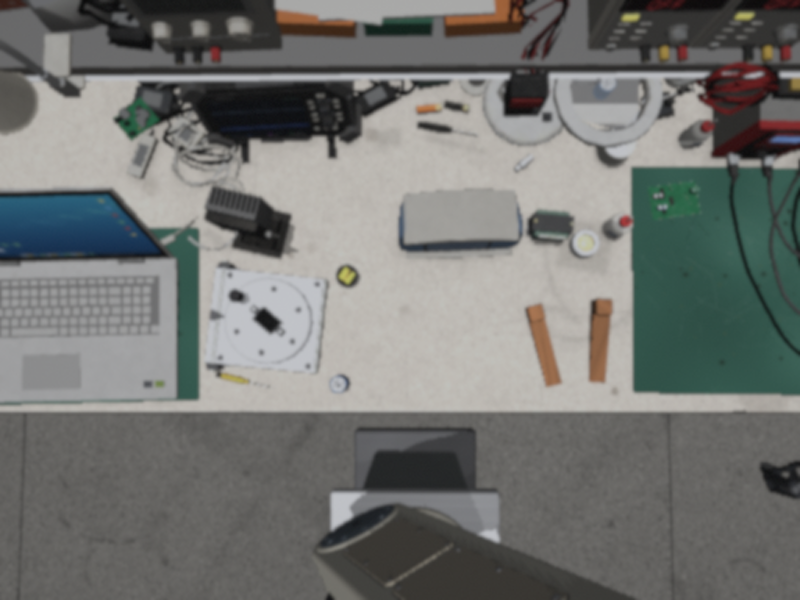

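View pics/side0.png

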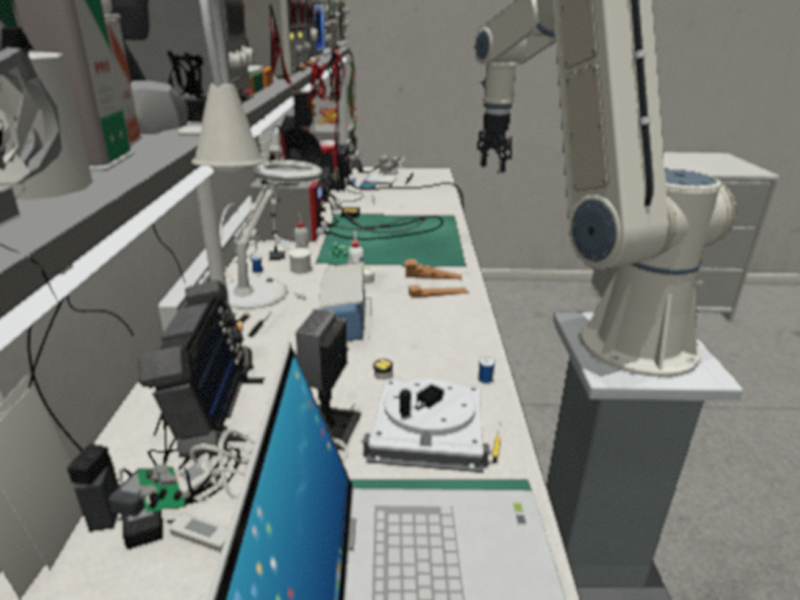

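Top view (800x600): the turntable is at (267,321) with its hinge and arrow on the left at (217,315). The knob is at (237,296), and the free edge is on the right at x≈325. The wedges are at (543,345) and (600,340), both with the block at the top. In the side view the farther wedge, the right one in the top view, has the taller block, so it is the thick one.

```bash
python3 - <<'E'
from h import *
M=model("top");im=np.load("top0.npy");hsv=cv2.cvtColor(im,cv2.COLOR_RGB2HSV)
m=((hsv[...,0]<15)&(hsv[...,1]>90)&(hsv[...,2]>60)).astype(np.uint8);m[:180]=0;m[260:]=0;m[:,:330]=0;m[:,400:]=0
n,l,s,c=cv2.connectedComponentsWithStats(m)
for i in range(1,n):
    if s[i,4]<30:continue
    (cx,cy),wh,a=cv2.minAreaRect(np.argwhere(l==i)[:,::-1].astype(np.float32))
    b=cv2.boxPoints(((cx,cy),wh,a));b=b[np.argsort(b[:,1])]
    print("wedge",s[i],wh,"block end",ray(M,b[:2].mean(0),.035),"(z.02)",ray(M,b[:2].mean(0),.026),"tip",ray(M,b[2:].mean(0),.004))
# dark blobs in stand
d=(im.max(2)<70).astype(np.uint8);d[:165]=0;d[240:]=0;d[:,:130]=0;d[:,215:]=0
n,l,s,c=cv2.connectedComponentsWithStats(d)
for i in range(1,n):
    if s[i,4]>5: print("dark",s[i],c[i]/.64,ray(M,c[i],.034),ray(M,c[i],.067),ray(M,c[i],.10))
cv2.imwrite("pics/c.png",cv2.resize(im[160:250,120:240,::-1],(800,600),interpolation=cv2.INTER_CUBIC))
hs,_,_=0,0,0
for nm,lo,hi in(("cap",(100,90,40),(125,255,255)),("yel",(22,100,80),(35,255,255))):
    q=cv2.inRange(hsv,lo,hi);q[:165]=0;q[260:]=0;q[:,:130]=0;q[:,300:]=0
    n,l,s,c=cv2.connectedComponentsWithStats(q)
    for i in range(1,n):
        if s[i,4]>5: print(nm,s[i],ray(M,c[i],.03))
E
```

```text
wedge [378 192  13  52 516] (10.85564136505127, 51.71836471557617) block end [ 0.51130991 -0.35182919  0.035     ] (z.02) [ 0.51183715 -0.35453095  0.026     ] tip [ 0.35998625 -0.34375751  0.004     ]
wedge [338 196  20  50 452] (50.921878814697266, 9.217594146728516) block end [ 0.4988846  -0.22351076  0.035     ] (z.02) [ 0.49931603 -0.22522301  0.026     ] tip [ 0.35321448 -0.2633837   0.004     ]
dark [148 187   7   5  30] [235.9375 295.625 ] [0.51907045 0.3339273  0.034     ] [0.51691964 0.32445213 0.067     ] [0.51476883 0.31497696 0.1       ]
dark [164 198  14  14 117] [266.39957265 319.76495726] [0.47365588 0.27585222 0.034     ] [0.47278806 0.26801771 0.067     ] [0.47192025 0.26018321 0.1       ]
yel [217 171  10  11  75] [0.55769987 0.1275415  0.03      ]
yel [141 240  17   5  36] [0.36516803 0.33832031 0.03      ]
```

View pics/c.png

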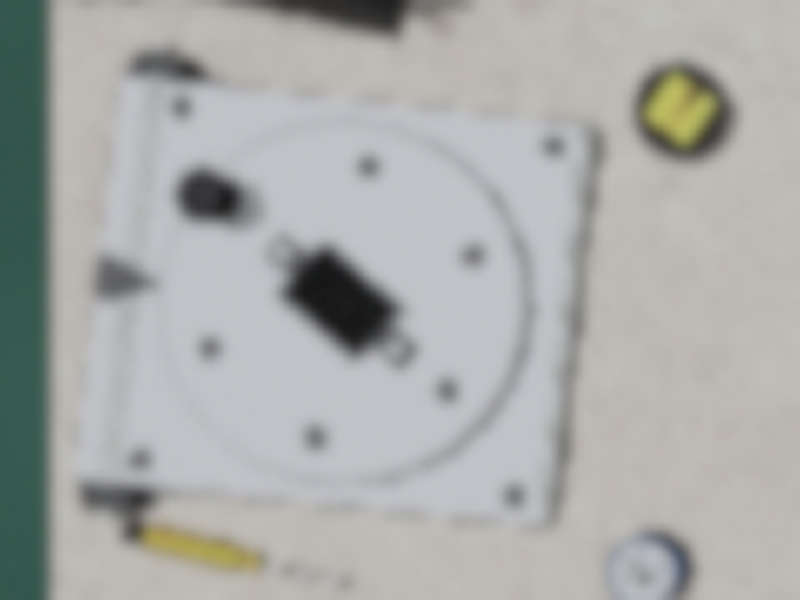

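The crop shows plate corners at about (125,75), (597,125), (552,527) and (80,487). The arrow runs (97,280) to (155,284), and the disc centre is at about (345,302). The knob top is at about (200,193), the flux pot at (685,110) and the capacitor at (650,570).

```bash
python3 - <<'E'
from h import *
M=model("top")
P=lambda x,y,z:ray(M,(120+x/6.667-.5,160+y/6.667-.5),z)
TL,BL=P(125,75,.035),P(80,487,.035);TR,BR=P(597,125,.018),P(552,527,.018)
print(TL,BL,TR,BR,np.linalg.norm(TL-BL),np.linalg.norm(TR-BR),np.linalg.norm(TL-TR))
u=((TL+BL)-(TR+BR))/2;print("u",u/np.linalg.norm(u[:2]),"yaw of +y",np.degrees(np.arctan2(u[1],u[0])))
e=(TR-BR);print("edge dirs",np.degrees(np.arctan2(*(TL-BL)[1::-1])),np.degrees(np.arctan2(*e[1::-1])))
y=u[:2]/np.linalg.norm(u[:2])
print("centre from edges",(TL+BL)[:2]/2-.111*y,(TR+BR)[:2]/2+.095*y, "sink",P(340,300,.067),"disc",P(346,302,.044))
a0,a1=P(97,280,.035),P(155,284,.035);print("arrow",a0,a1, a0[:2]-.106*y,a1[:2]-.084*y)
print("knobtop",P(200,193,.099),"pot",P(685,110,.025),"cap",P(650,570,.045))
E
```

```text
[0.57350295 0.37223052 0.035     ] [0.39224967 0.38866455 0.035     ] [0.55266939 0.16555635 0.018     ] [0.37398599 0.18413629 0.018     ] 0.18199678265330846 0.17964679914762688 0.20841604764025212
u [0.09465339 0.99551029 0.08231311] yaw of +y 84.56862912287465
edge dirs -5.180777461896628 -5.9364209358211015
centre from edges [0.47236978 0.26994589] [0.47231976 0.2694198 ] sink [0.47322031 0.26801865 0.067     ] disc [0.47296174 0.27084537 0.044     ]
arrow [0.48290337 0.38292208 0.035     ] [0.48113368 0.35728547 0.035     ] [0.47287011 0.27739799] [0.47318279 0.27366261]
knobtop [0.51692765 0.31948088 0.099     ] pot [0.55866451 0.1254711  0.025     ] cap [0.35710393 0.13731278 0.045     ]
```

>>> jog_arm([
  [0, 0, -42, 15.1, -4.7, 1.5, 1],
  [0, 0, -42, 15.1, -4.7, 1.5, 1],
  [0, 0, -42, 15.1, -4.7, 1.5, 1],
  [0, 0, -42, 15.1, -4.7, 1.5, 1],
  [0, 0, -42, 15.1, -4.7, 1.5, 1],
])

```text
clock: 0.6
tcp_pos: [0.3841, -0.4567, 0.2156]
orientation: [[0.379, 0.925, -0.001], [0.925, -0.379, 0.001], [0.001, -0.001, -1.0]]
force: [-0.4, -0.5, -0.2]
finger_gap: 0.0855
grasp_force: 0.0
```

>>> jog_arm([
  [0, 0, -42, 14, 6.5, 0, 1],
  [0, 0, -42, 14, 6.5, 0, 1],
  [0, 0, -42, 14, 6.5, 0, 1],
  [0, 0, -42, 14, 6.5, 0, 1],
  [0, 0, -42, 14, 6.5, 0, 1],
])

```text
clock: 1.1
tcp_pos: [0.4981, -0.353, 0.2158]
orientation: [[-0.337, 0.941, -0.001], [0.941, 0.337, 0.001], [0.001, -0.0, -1.0]]
force: [-0.3, -0.3, 0.4]
finger_gap: 0.0856
grasp_force: 0.0
```

>>> jog_arm([
  [0, 0, -42, 0, 0, 0, 1],
  [0, 0, -42, 0, 0, 0, 1],
  [0, 0, -42, 0, 0, 0, 1],
  [0, 0, -42, 0, 0, 0, 1],
  [0, 0, -42, 0, 0, 0, 1],
])

```text
clock: 1.6
tcp_pos: [0.4967, -0.3547, 0.2159]
orientation: [[-0.879, 0.476, -0.001], [0.476, 0.879, 0.001], [0.001, 0.0, -1.0]]
force: [-0.1, -0.0, -0.6]
finger_gap: 0.0857
grasp_force: 0.0
```

>>> jog_arm([
  [0, 0, -26, 0, 0, 0, 1],
  [0, 0, -26, 0, 0, 0, 1],
  [0, 0, -26, 0, 0, 0, 1],
  [0, 0, -26, 0, 0, 0, 1],
  [0, 0, -26, 0, 0, 0, 1],
])

```text
clock: 2.1
tcp_pos: [0.4967, -0.3547, 0.216]
orientation: [[-0.999, 0.053, -0.0], [0.053, 0.999, 0.0], [0.0, 0.0, -1.0]]
force: [-0.4, -0.8, 0.4]
finger_gap: 0.085
grasp_force: 0.0
```

```bash
python3 - <<'E'
from h import *
M=model("wrist");im=cams.capture("wrist")
cv2.imwrite("pics/w1.png",cv2.resize(im[:,:,::-1],(800,600)))
hsv=cv2.cvtColor(im,cv2.COLOR_RGB2HSV)
m=((hsv[...,0]<15)&(hsv[...,1]>90)&(hsv[...,2]>60)).astype(np.uint8)
n,l,s,c=cv2.connectedComponentsWithStats(m)
print(r.observe()["tcp_pos"],r.observe()["orientation"][:,0],-M[1].T@M[2])
for i in range(1,n):
    if s[i,4]<300:continue
    k=np.argwhere(l==i)[:,::-1].astype(np.float32);R=cv2.minAreaRect(k);print(s[i],R,[ray(M,p,.02).round(4)[:2] for p in cv2.boxPoints(R)])
E
```

```text
[ 0.49678774 -0.35477347  0.21609994] [-9.98597693e-01  5.29390437e-02  3.24064984e-04] [ 0.42539105 -0.35048673  0.358934  ]
[ 323   16   57  131 3756] ((351.24359130859375, 80.8229751586914), (127.15966796875, 30.573909759521484), 76.60750579833984) [array([ 0.3568, -0.2831]), array([ 0.3521, -0.2543]), array([ 0.4736, -0.2187]), array([ 0.4795, -0.2505])]
[ 244   31   30  128 3580] ((258.58843994140625, 94.5134048461914), (127.38328552246094, 28.688074111938477), 89.157470703125) [array([ 0.3602, -0.36  ]), array([ 0.3614, -0.3318]), array([ 0.4879, -0.3348]), array([ 0.4867, -0.3663])]
[357 139  32  32 728] ((372.72637939453125, 154.29244995117188), (26.510587692260742, 28.983076095581055), 74.05460357666016) [array([ 0.479 , -0.2462]), array([ 0.472 , -0.2164]), array([ 0.5005, -0.2067]), array([ 0.5078, -0.2371])]
[246 160  29  28 751] ((260.0, 173.5), (27.0, 28.0), 90.0) [array([ 0.4885, -0.3655]), array([ 0.4902, -0.3348]), array([ 0.521, -0.336]), array([ 0.5193, -0.3675])]
```

View pics/w1.png

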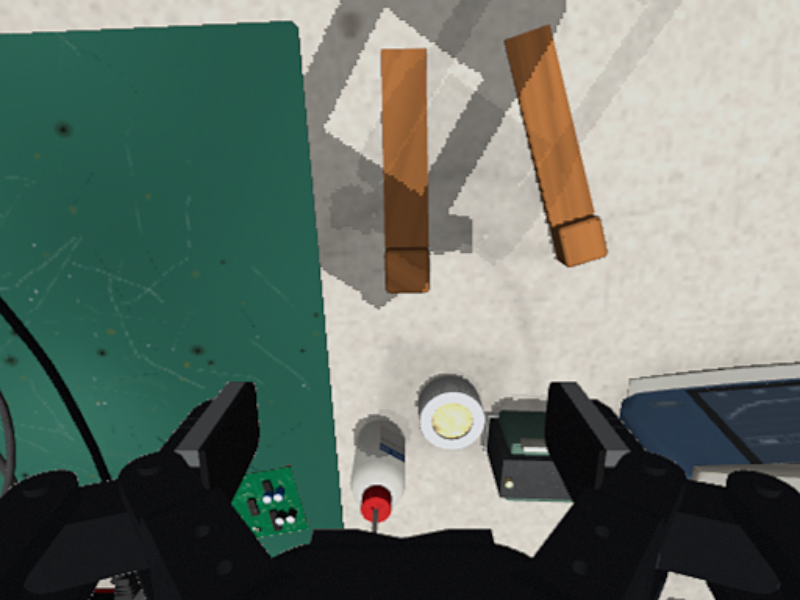

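The wrist view shows two wedges, with blocks at (407,270) and (580,240). Before grasping I'll check the block heights across the two views.

```bash
python3 - <<'E'
from h import *
M=model("side");im=np.load("side0.npy")
x0,y0=250,160
cr=cv2.resize(im[y0:y0+36,x0:x0+56,::-1],None,fx=14,fy=14,interpolation=cv2.INTER_CUBIC)
cv2.imwrite("pics/s1.png",cr)
P=lambda X:((proj(M,X)+.5-[x0,y0])*14).round(0)
W=model("wrist")
for n,px in(("L",(260,173.5)),("R",(372.7,154.3))):
    for h in(.026,.044):
        c=ray(W,px,h);print(n,h,c.round(4),"top",P(c),"bottom",P([c[0],c[1],0]))
E
```

```text
L 0.026 [ 0.5032 -0.351   0.026 ] top [161. 158.] bottom [159. 236.]
L 0.044 [ 0.499 -0.351  0.044] top [176. 104.] bottom [172. 236.]
R 0.026 [ 0.4886 -0.2289  0.026 ] top [216. 331.] bottom [213. 413.]
R 0.044 [ 0.4852 -0.2354  0.044 ] top [229. 263.] bottom [225. 403.]
```

View pics/s1.png

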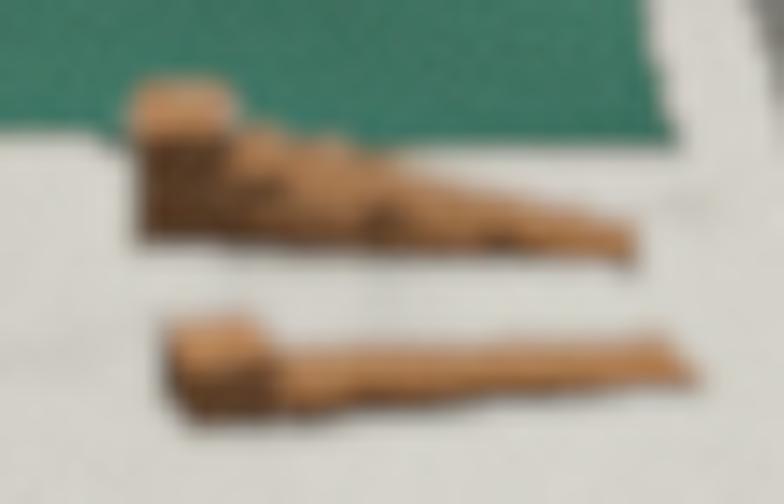

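The far wedge (wrist-left) has its block top at (183,108), which matches a 44 mm block, so it is the thick one, with its origin at (0.499,-0.351). Next: descend and grip.

>>> jog_arm([
  [0, 0, -1, -0.2, 0.4, 5, 1],
  [0, 0, -1, -0.2, 0.4, 10, 1],
  [0, 0, -1, -0.2, 0.4, 14, 1],
  [0, 0, -1, -0.2, 0.4, 18, 1],
  [0, 0, -1, -0.2, 0.4, 20, 1],
])

```text
clock: 2.65
tcp_pos: [0.4973, -0.3497, 0.0128]
orientation: [[-0.999, 0.035, -0.004], [0.035, 0.999, 0.003], [0.004, 0.002, -1.0]]
force: [-0.0, 0.0, -1.6]
finger_gap: 0.0855
grasp_force: 0.0
```

>>> jog_arm([
  [0, 0, 0, 0, 0, 0, 0.2],
  [0, 0, 0, 0, 0, 0, 0.2],
  [0, 0, 0, 0, 0, 0, 0.2],
  [0, 0, 0, 0, 0, 0, 0.2],
  [0, 0, 0, 0, 0, 0, 0.2],
])

```text
clock: 3.15
tcp_pos: [0.5003, -0.3518, 0.0182]
orientation: [[-0.999, 0.032, 0.003], [0.032, 0.999, -0.002], [-0.003, -0.002, -1.0]]
force: [-0.5, 0.2, 7.2]
finger_gap: 0.0294
grasp_force: 60.3
```

>>> jog_arm([
  [0, 0, 0, 0, 0, 0, 0.2],
  [0, 0, 0, 0, 0, 0, 0.2],
  [0, 0, 0, 0, 0, 0, 0.2],
  [0, 0, 0, 0, 0, 0, 0.2],
  [0, 0, 0, 0, 0, 0, 0.2],
])

```text
clock: 3.65
tcp_pos: [0.5003, -0.3517, 0.0182]
orientation: [[-0.999, 0.032, 0.003], [0.032, 0.999, -0.002], [-0.003, -0.002, -1.0]]
force: [-0.2, 0.4, 7.6]
finger_gap: 0.0289
grasp_force: 60.3
```

>>> jog_arm([
  [0, 0, 0, 0, 0, -5, 0.2],
  [0, 0, 0, 0, 0, -10, 0.2],
  [0, 0, 8, 0, 4, -10, 0.2],
  [0, 0, 16, 0, 8, -10, 0.2],
  [0, 0, 24, 0, 12, -10, 0.2],
])

```text
clock: 4.15
tcp_pos: [0.503, -0.2301, 0.1176]
orientation: [[-0.897, 0.442, 0.002], [0.442, 0.897, -0.001], [-0.002, 0.0, -1.0]]
force: [1.2, 0.6, -1.8]
finger_gap: 0.0287
grasp_force: 59.9
```

>>> jog_arm([
  [0, 0, 7, 2, 2.6, 0, 0.2],
  [0, 0, 14, 4, 5.2, 0, 0.2],
  [0, 0, 21, 6, 7.8, 0, 0.2],
  [0, 0, 28, 8, 10.4, 0, 0.2],
  [0, 0, 35, 9.8, 13, 0, 0.2],
])

```text
clock: 4.65
tcp_pos: [0.4708, -0.0701, 0.1171]
orientation: [[-0.483, 0.876, 0.001], [0.876, 0.483, -0.0], [-0.001, 0.001, -1.0]]
force: [0.4, 0.4, -0.8]
finger_gap: 0.0288
grasp_force: 59.9
```

>>> jog_arm([
  [0, 0, 7, 1.5, 0.3, 0, 0.2],
  [0, 0, 14, 3, 0.6, 0, 0.2],
  [0, 0, 21, 4.5, 0.9, 2, 0.2],
  [0, 0, 28, 6, 1.2, 4, 0.2],
  [0, 0, 34.3, 7.4, 1.3, 6, 0.2],
])

```text
clock: 5.15
tcp_pos: [0.447, 0.0003, 0.0566]
orientation: [[0.094, 0.996, 0.002], [0.996, -0.094, -0.0], [0.0, 0.002, -1.0]]
force: [-0.2, 0.5, -1.9]
finger_gap: 0.0289
grasp_force: 59.9
```

```bash
python3 - <<'E'
from h import *
M=model("wrist");im=cams.capture("wrist");s=r.observe()
X=s["orientation"][:,0];print(s["tcp_pos"],X)
y=np.array([.0941,.9956]);C=np.array([.4725,.2695])
P=lambda a,z:(proj(M,[*(C+a[0]*np.array([y[1],-y[0]])+a[1]*y),z])*800/512).round().astype(int)
b=cv2.resize(im[:,:,::-1],(800,600)).copy()
for q in((-.09,-.095),(.09,-.095),(0,-.095)): cv2.circle(b,tuple(int(v) for v in P(q,.018)),4,(0,0,255),1)
for k in(0,.146,.3):cv2.circle(b,tuple(int(v) for v in P((0,-k),.03)),4,(0,255,0),1)
cv2.imwrite("pics/w2.png",b)
E
```

```text
[0.4438258  0.00134571 0.05389582] [1.00456429e-01 9.94941448e-01 1.44306424e-04]
```

View pics/w2.png

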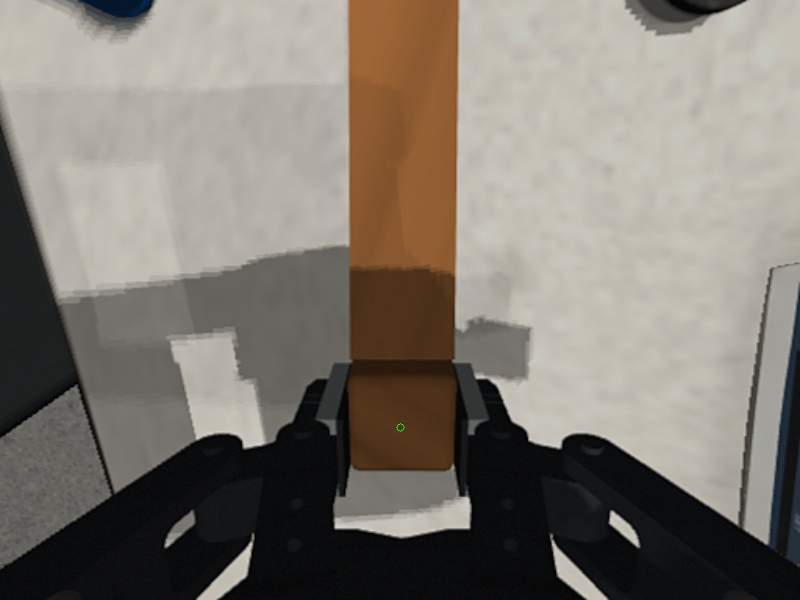

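>>> jog_arm([
  [0, 0, 0, 0, 0.3, 1.5, 0.2],
  [0, 0, 0, 0, 0.3, 3, 0.2],
  [0, 0, 0, 0, 0.3, 3.5, 0.2],
  [0, 0, 0, 0, 0.3, 3.5, 0.2],
])

```text
clock: 5.6
tcp_pos: [0.4493, -0.0008, 0.0214]
orientation: [[0.088, 0.996, -0.001], [0.996, -0.088, -0.0], [-0.0, -0.001, -1.0]]
force: [0.3, -0.5, -1.0]
finger_gap: 0.0288
grasp_force: 59.9
```

>>> jog_arm([
  [0, 0, 0, 0, -0.1, 0.3, 0.2],
  [0, 0, 0, 2, -0.1, 0.3, 0.2],
  [0, 0, 0, 4, -0.1, 0.3, 0.2],
  [0, 0, 0, 6, -0.1, 0.3, 0.2],
  [0, 0, 0, 6, -0.1, 0.3, 0.2],
])

```text
clock: 6.1
tcp_pos: [0.4542, 0.0605, 0.0188]
orientation: [[0.087, 0.996, 0.001], [0.996, -0.087, 0.0], [0.0, 0.001, -1.0]]
force: [1.3, 1.1, -4.2]
finger_gap: 0.029
grasp_force: 59.5
```

>>> jog_arm([
  [0, 0, 0, 1.5, 0, 0, 0.2],
  [0, 0, 0, 3, 0, 0, 0.2],
  [0, 0, 0, 4.5, 0, 0, 0.2],
  [0, 0, 0, 6, 0, 0, 0.2],
  [0, 0, 0, 6.2, 0, 0, 0.2],
])

```text
clock: 6.6
tcp_pos: [0.459, 0.1207, 0.0184]
orientation: [[0.088, 0.996, -0.001], [0.996, -0.088, -0.001], [-0.001, -0.0, -1.0]]
force: [0.5, -4.4, -3.7]
finger_gap: 0.0287
grasp_force: 59.6
```

```bash
python3 - <<'E'
from h import *
s=r.observe();C=np.array([.4725,.2695]);y=np.array([.0941,.9956]);p=s["tcp_pos"][:2]
print(p,s["force"],"dist",(C-p)@y,"lat",(p-C)@[y[1],-y[0]])
im=cams.capture("side");np.save("side1.npy",im)
a=np.load("side0.npy")
x0,y0=225,235
print(model("side"))
cv2.imwrite("pics/s2.png",np.vstack([cv2.resize(k[y0:y0+68,x0:x0+106,::-1],None,fx=5,fy=4.4,interpolation=cv2.INTER_CUBIC) for k in(a,im)]))
E
```

```text
[0.45902123 0.12070619] [ 0.47069546 -4.44225437 -3.69434514] dist 0.14940747086449307 lat 0.0005820392529800546
(array([[363.96554527,   0.        , 255.43855775],
       [  0.        , 363.96554527, 195.75140619],
       [  0.        ,   0.        ,   1.        ]]), array([[-0.99985418, -0.0044676 ,  0.01648207],
       [-0.01668993,  0.45994244, -0.88779186],
       [-0.0036145 , -0.88793749, -0.45994994]]), array([0.52476112, 0.08629045, 1.25630857]))
```

View pics/s2.png

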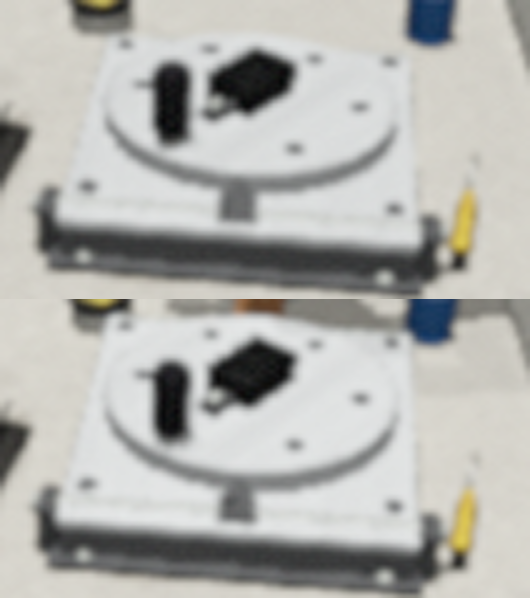

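The lower half (now) shows the far edge raised, e.g. the far holes moved from row 44 to 26 (325−299). I'll track those points to get the tilt number.

```bash
python3 - <<'E'
from h import *
a,b=[cv2.cvtColor(np.load(f"side{i}.npy"),cv2.COLOR_RGB2GRAY) for i in(0,1)]
px=np.array([[125,44],[210,48],[315,58],[391,61],[360,106],[255,80],[88,187],[294,148]],float)/[5,4.4]+[225,235]-.5
p1,st,er=cv2.calcOpticalFlowPyrLK(a,b,px.astype(np.float32)[:,None],None,winSize=(7,7),maxLevel=2)
M=model("side");C=np.array([.4725,.2695]);y=np.array([.0941,.9956]);x=np.array([y[1],-y[0]])
def pt(X,t): # rotate about pin
    Y,z=X[1]-.095,X[2]-.03
    c,s=np.cos(t),np.sin(t);Y2,z2=Y*c+z*s,-Y*s+z*c
    q=C+X[0]*x+(Y2+.095)*y;return proj(M,[*q,z2+.03])
for p,q,h in zip(px,p1[:,0],[.034,.052,.052,.034,.052,.075,.034,.052]):
    w=ray(M,q,h);d=w[:2]-C;X=[d@x,d@y,h]
    # tilt +: free edge (y<0) rises
    e=pt(X,0)-pt(X,-.085);print(np.round(X,3),"obs",(q-p).round(2),"exp",e.round(2),"tilt now",round(-.085+.085*(q-p)[1]/e[1],4))
E
```

```text
[ 0.077 -0.077  0.034] obs [ 0.2  -3.86] exp [ 0.06 -4.15] tilt now -0.0059
[ 0.023 -0.046  0.052] obs [ 0.68 -2.46] exp [ 0.1  -3.21] tilt now -0.0197
[-0.034 -0.044  0.052] obs [-0.11 -2.95] exp [ 0.23 -3.17] tilt now -0.006
[-0.079 -0.079  0.034] obs [ 0.03 -4.43] exp [ 0.38 -4.22] tilt now 0.0042
[-0.06   0.01   0.052] obs [ 0.17 -1.71] exp [ 0.19 -1.85] tilt now -0.0063
[-0.001  0.025  0.075] obs [-0.83 -0.99] exp [ 0.02 -1.08] tilt now -0.0071
[0.078 0.086 0.034] obs [-0.17 -0.31] exp [-0.02 -0.16] tilt now 0.079
[-0.026  0.059  0.052] obs [-0.01 -0.62] exp [ 0.04 -0.54] tilt now 0.0129
```

>>> jog_arm([
  [0, 0, 0, 0.3, 0, 0, 0.2],
  [0, 0, 0, 0.3, 0, 0, 0.2],
  [0, 0, 0, 0.3, 0, 0, 0.8],
  [0, 0, 0, 0.3, 0, 0, 0.8],
  [0, 0, 0, 0.3, 0, 0, 0.8],
])

```text
clock: 7.15
tcp_pos: [0.4602, 0.1241, 0.0186]
orientation: [[0.089, 0.996, 0.001], [0.996, -0.089, 0.001], [0.001, 0.001, -1.0]]
force: [-0.0, -0.3, -0.7]
finger_gap: 0.0681
grasp_force: 0.0
```

>>> jog_arm([
  [0, 0, 0, 0, 0, 0, 0.8],
  [0, 0, 0, 0, 0, -3, 0.8],
  [0, 0, 0, 0, 0, -8, 0.8],
  [0, 0, 0, 0, 0, -13, 0.8],
  [0, 0, 0, 0, 0, -18, 0.8],
])

```text
clock: 7.65
tcp_pos: [0.4592, 0.1239, 0.2003]
orientation: [[0.089, 0.996, 0.0], [0.996, -0.089, 0.0], [0.0, -0.0, -1.0]]
force: [0.6, 0.6, 0.3]
finger_gap: 0.0682
grasp_force: 0.0
```

```bash
python3 - <<'E'
from h import *
M=model("wrist");im=cams.capture("wrist");s=r.observe();print(s["tcp_pos"],s["orientation"][:,0],s["joint_pos"])
np.save("w3.npy",im);cv2.imwrite("pics/w3.png",cv2.resize(im[:,:,::-1],(800,600)))
E
```

```text
[0.4631964  0.1250074  0.20795314] [0.08883905 0.99603915 0.00369247] [2.60383772e-01 1.46812636e-01 1.96662867e+00 1.47434749e-04
 1.01770814e+00 3.49281945e-01]
```

View pics/w3.png

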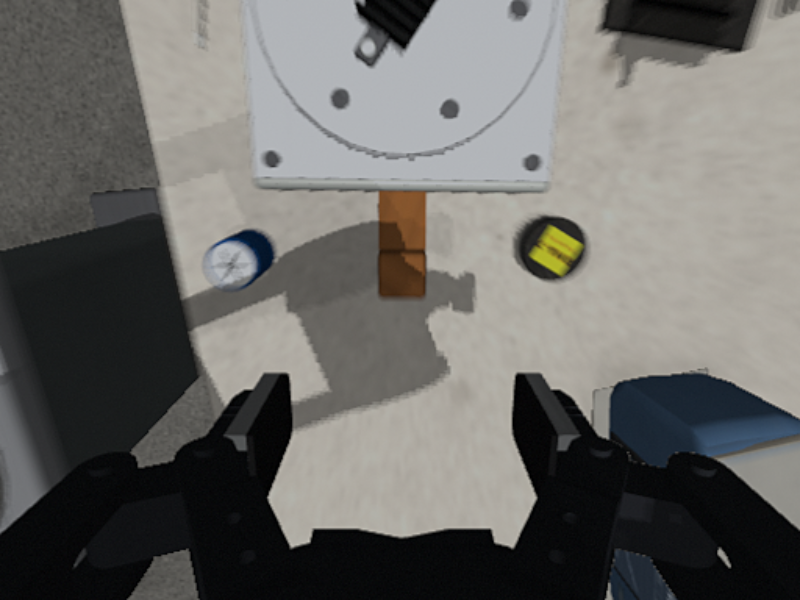

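The wedge sits under the plate's middle, with its block at (402,275) and the lip at row 185, and it has been released. Before turning I'll check the sensor head's clearance and the plate centre, then look at the knob from above.

```bash
python3 - <<'E'
from h import *
C=np.array([.4725,.2695]);y=np.array([.0941,.9956]);x=np.array([y[1],-y[0]])
S=lambda w:np.round([(w[:2]-C)@x,(w[:2]-C)@y],3)
M=model("top");print("head top corners (stand frame)")
for p in((207,222),(262,237),(275,205),(215,187)):print(p,[S(ray(M,np.array(p)*.64,z)) for z in(.21,.15)])
print("base",[S(ray(M,np.array(p)*.64,.01)) for p in((235,248),(285,255),(292,213))])
m=model("side")
for p in((297,372),(345,345),(330,310)):print("side",p,[(z,S(ray(m,np.array(p)*.64,z))) for z in(.14,.21)])
W=model("wrist")
for p in((258,184),(552,186),(272,159),(532,162)):print("lip",S(ray(W,np.array(p)*.64-.3,.034)))
E
```

```text
head top corners (stand frame)
(207, 222) [array([0.147, 0.077]), array([0.157, 0.098])]
(262, 237) [array([ 0.131, -0.014]), array([0.14 , 0.001])]
(275, 205) [array([ 0.185, -0.03 ]), array([ 0.196, -0.015])]
(215, 187) [array([0.205, 0.07 ]), array([0.218, 0.091])]
base [array([0.133, 0.088]), array([ 0.128, -0.01 ]), array([ 0.21 , -0.015])]
side (297, 372) [(0.14, array([0.207, 0.084])), (0.21, array([0.176, 0.184]))]
side (345, 345) [(0.14, array([ 0.147, -0.006])), (0.21, array([0.124, 0.107]))]
side (330, 310) [(0.14, array([ 0.198, -0.128])), (0.21, array([0.168, 0.002]))]
lip [-0.085 -0.089]
lip [ 0.102 -0.089]
lip [-0.075 -0.073]
lip [ 0.088 -0.074]
```

>>> jog_arm([
  [0, 0, -8, 4, 0.8, 0, 0.8],
  [0, 0, -16, 8, 1.6, 0, 0.8],
  [0, 0, -24, 12, 2.4, 0, 0.8],
  [0, 0, -32, 16, 3.2, 0, 0.8],
  [0, 0, -40, 20.2, 3.8, 0, 0.8],
])

```text
clock: 8.2
tcp_pos: [0.5157, 0.3234, 0.1983]
orientation: [[-0.577, 0.817, 0.0], [0.817, 0.577, 0.0], [-0.0, 0.0, -1.0]]
force: [0.7, -0.3, 0.2]
finger_gap: 0.0683
grasp_force: 0.0
```

>>> jog_arm([
  [0, 0, -8, 0, 0, 0, 0.8],
  [0, 0, -16, 0, 0, 0, 0.8],
  [0, 0, -24, 0, 0, 0, 0.8],
  [0, 0, -32, 0, 0, 0, 0.8],
  [0, 0, -40, 0, 0, 0, 0.8],
])

```text
clock: 8.7
tcp_pos: [0.5152, 0.3219, 0.1981]
orientation: [[-0.967, 0.255, -0.0], [0.255, 0.967, 0.0], [0.0, -0.0, -1.0]]
force: [0.4, 0.0, 0.6]
finger_gap: 0.068
grasp_force: 0.0
```

>>> jog_arm([
  [0, 0, -8, 0, 0, 0, 0.8],
  [0, 0, -10, 0, 0, 0, 0.8],
  [0, 0, -10, 0, 0, 0, 0.8],
  [0, 0, -10, 0, 0, 0, 0.8],
])

```text
clock: 9.1
tcp_pos: [0.5153, 0.3218, 0.1982]
orientation: [[-0.996, 0.09, -0.0], [0.09, 0.996, 0.0], [0.0, 0.0, -1.0]]
force: [1.2, -0.2, 0.7]
finger_gap: 0.0682
grasp_force: 0.0
```

```bash
python3 - <<'E'
from h import *
C=np.array([.4725,.2695]);y=np.array([.0941,.9956]);x=np.array([y[1],-y[0]])
S=lambda w:np.round([(w[:2]-C)@x,(w[:2]-C)@y],4)
cams.capture("wrist") # let it settle
M=model("wrist");s=r.observe();im=cams.capture("wrist");print(s["tcp_pos"],s["orientation"][:,0],s["dq"].round(3),s["force"].round(1))
cv2.imwrite("pics/w4.png",cv2.resize(im[:,:,::-1],(800,600)))
d=(im.max(2)<60).astype(np.uint8);n,l,st,c=cv2.connectedComponentsWithStats(d)
for i in range(1,n):
    if st[i,4]>150:print(st[i],c[i]/.64,"z.103",ray(M,c[i],.103).round(4),S(ray(M,c[i],.103)),"z.075",S(ray(M,c[i],.075)))
E
```

```text
[0.51533196 0.32178083 0.19822236] [-9.95932875e-01  9.00983115e-02  4.57376196e-05] [ 0.    -0.001  0.001 -0.001 -0.001 -0.004] [-0.3 -0.5 -0.3]
[ 32   0  43  43 953] [89.32482949 37.58033841] z.103 [0.3823 0.1968 0.103 ] [-0.0829 -0.0808] z.075 [-0.0887 -0.097 ]
[380   0   4 228 432] [597.22945602 172.71412037] z.103 [0.4604 0.4205 0.103 ] [-0.0263  0.1492] z.075 [-0.0254  0.1601]
[ 169  113   70   57 1928] [313.4862876  218.38368776] z.103 [0.4695 0.2837 0.103 ] [-0.0043  0.0139] z.075 [-0.0008  0.0089]
[ 47 119  24  33 212] [ 97.43514151 207.41450472] z.103 [0.4549 0.1807 0.103 ] [-0.0092 -0.0901] z.075 [-0.0063 -0.1073]
[250 173  26  34 704] [409.84774503 296.4954723 ] z.103 [0.5131 0.3269 0.103 ] [0.035 0.061] z.075 [0.0431 0.0616]
[ 67 206  45  38 675] [139.21527778 348.84259259] z.103 [0.5287 0.183  0.103 ] [ 0.0641 -0.0809] z.075 [ 0.0756 -0.097 ]
[    0   221   512   163 50082] [404.2648806  503.89679675] z.103 [0.638  0.3129 0.103 ] [0.1607 0.0588] z.075 [0.1835 0.0591]
```

View pics/w4.png

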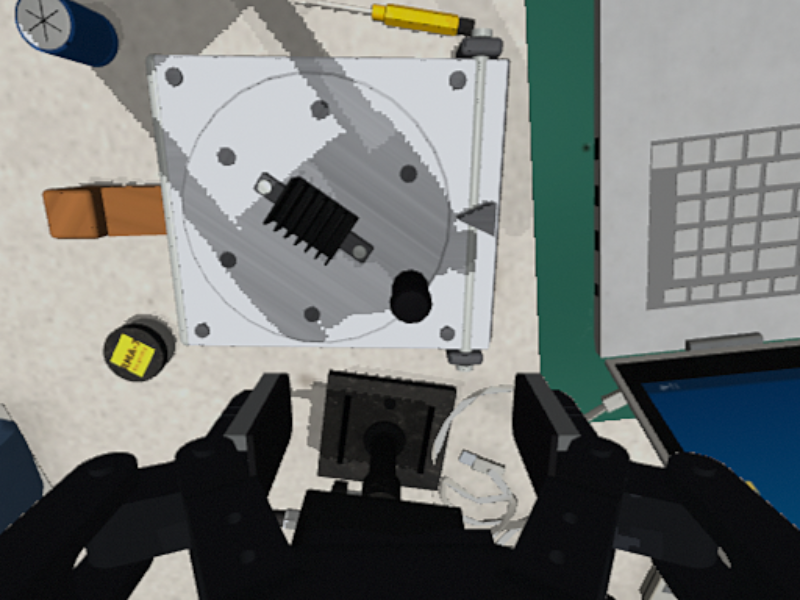

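The knob top is at (411,302), the disc outline spans x 183–450 and y 72–342, and the arrow tip is at (455,217). The sensor is behind the plate, and the wedge is straight under the free edge.

```bash
cat > k.py <<'E'
from h import *
E
python3 - <<'E'
from h import *
M=model("wrist");Q=lambda p,z:ray(M,np.array(p)*.64-.2,z)
k=Q((411,302),.103);c=Q((316,207),.052);h=Q((314,213),.075)
print("knob",k,"disc c",c,"sink",h,"r",np.linalg.norm(k[:2]-c[:2]))
co=[Q(p,.034) for p in((150,56),(509,59),(490,348),(182,346))];print(np.round(co,4))
e=co[0]-co[3]; print("free edge len",np.linalg.norm(e),"yaw+y normals",np.degrees(np.arctan2(e[1],e[0])),np.degrees(np.arctan2(*(co[1]-co[2])[1::-1])))
print("arrow",Q((455,217),.034),Q((496,219),.034),"laptop edge",Q((600,217),.02),Q((610,360),.03))
E
```

```text
knob [0.51590211 0.32716149 0.103     ] disc c [0.4683453  0.27634968 0.052     ] sink [0.46949636 0.27899167 0.075     ] r 0.06959518038838043
[[0.3767 0.1904 0.034 ]
 [0.3968 0.395  0.034 ]
 [0.574  0.3772 0.034 ]
 [0.5536 0.1699 0.034 ]]
free edge len 0.17812068020297686 yaw+y normals 173.37152385901155 174.2558676158233
arrow [0.48384454 0.35884786 0.034     ] [0.48741117 0.3843628  0.034     ] laptop edge [0.49424026 0.45474931 0.02      ] [0.59209861 0.46014201 0.03      ]
```

>>> jog_arm([
  [0, 0, 0, 0, 0.5, 4, 0.6],
  [0, 0, 0, 0, 0.5, 8, 0.6],
  [0, 0, 0, 0, 0.5, 11, 0.6],
  [0, 0, 0, 0, 0.5, 12.6, 0.6],
  [0, 0, 0, 0, 0.5, 12.6, 0.6],
])

```text
clock: 9.7
tcp_pos: [0.5146, 0.326, 0.0703]
orientation: [[-0.996, 0.089, -0.003], [0.089, 0.996, -0.002], [0.003, -0.002, -1.0]]
force: [0.5, 0.1, 0.8]
finger_gap: 0.0513
grasp_force: 0.0
```

>>> jog_arm([
  [0, 0, 0, 0, 0, 0, 0.15],
  [0, 0, 0, 0, 0, 0, 0.15],
  [0, 0, 0, 0, 0, 0, 0.15],
  [0, 0, 0, 0, 0, 0, 0.15],
  [0, 0, 0, 0, 0, 0, 0.15],
])

```text
clock: 10.2
tcp_pos: [0.5168, 0.3273, 0.0742]
orientation: [[-0.996, 0.089, 0.002], [0.089, 0.996, 0.001], [-0.002, 0.002, -1.0]]
force: [-0.9, -1.1, 7.4]
finger_gap: 0.0197
grasp_force: 58.6
```

```bash
python3 - <<'E'
from h import *
s=r.observe();print(s["tcp_pos"],s["force"],s["torque"],s["finger_gap"],s["joint_pos"])
im=cams.capture("wrist");cv2.imwrite("pics/w5.png",cv2.resize(im[:,:,::-1],(800,600)))
E
```

```text
[0.51683438 0.32730332 0.07424283] [-0.89105308 -1.10891103  7.35489967] [-0.26631043  0.19731208  0.01476846] 0.0196700614348895 [ 5.62141614e-01  5.14591024e-01  1.78123903e+00 -1.40751692e-04
  8.42932170e-01 -9.19526317e-01]
```

```bash
cat > arc.py <<'E'
import numpy as np,sys
# arc.py a_start a_end n [radius_mm]: tool-frame shifts (cm) for n rows along the knob circle (stand yaw -5.5 deg, tool x at 174.9 deg)
a0,a1,n=float(sys.argv[1]),float(sys.argv[2]),int(sys.argv[3]);yaw=np.radians(-5.5)
def w(a):
    p=6.8*np.array([-np.sin(a),np.cos(a)]);c,s=np.cos(yaw),np.sin(yaw);return np.array([[c,-s],[s,c]])@p
T=np.array([[-.996,.089],[.089,.996]])
A=np.linspace(a0,a1,n+1)
for g in range(0,n,5):
    print(round(A[g],3),[[0,0,0,*(T@(w(a)-w(A[g]))).round(2).tolist(),0,0.15] for a in A[g+1:g+6]])
E
python3 arc.py -0.65 6.283 40
```

```text
-0.65 [[0, 0, 0, 0.99, 0.64, 0, 0.15], [0, 0, 0, 2.08, 1.09, 0, 0.15], [0, 0, 0, 3.22, 1.35, 0, 0.15], [0, 0, 0, 4.4, 1.41, 0, 0.15], [0, 0, 0, 5.57, 1.27, 0, 0.15]]
0.217 [[0, 0, 0, 1.13, -0.34, 0, 0.15], [0, 0, 0, 2.18, -0.88, 0, 0.15], [0, 0, 0, 3.12, -1.58, 0, 0.15], [0, 0, 0, 3.92, -2.44, 0, 0.15], [0, 0, 0, 4.57, -3.42, 0, 0.15]]
1.083 [[0, 0, 0, 0.47, -1.08, 0, 0.15], [0, 0, 0, 0.74, -2.23, 0, 0.15], [0, 0, 0, 0.81, -3.4, 0, 0.15], [0, 0, 0, 0.68, -4.57, 0, 0.15], [0, 0, 0, 0.35, -5.7, 0, 0.15]]
1.95 [[0, 0, 0, -0.52, -1.06, 0, 0.15], [0, 0, 0, -1.22, -2.0, 0, 0.15], [0, 0, 0, -2.07, -2.82, 0, 0.15], [0, 0, 0, -3.04, -3.48, 0, 0.15], [0, 0, 0, -4.12, -3.96, 0, 0.15]]
2.816 [[0, 0, 0, -1.14, -0.29, 0, 0.15], [0, 0, 0, -2.32, -0.37, 0, 0.15], [0, 0, 0, -3.49, -0.25, 0, 0.15], [0, 0, 0, -4.62, 0.07, 0, 0.15], [0, 0, 0, -5.68, 0.58, 0, 0.15]]
3.683 [[0, 0, 0, -0.96, 0.69, 0, 0.15], [0, 0, 0, -1.78, 1.53, 0, 0.15], [0, 0, 0, -2.45, 2.49, 0, 0.15], [0, 0, 0, -2.94, 3.57, 0, 0.15], [0, 0, 0, -3.24, 4.7, 0, 0.15]]
4.55 [[0, 0, 0, -0.1, 1.17, 0, 0.15], [0, 0, 0, 0.01, 2.35, 0, 0.15], [0, 0, 0, 0.32, 3.48, 0, 0.15], [0, 0, 0, 0.81, 4.55, 0, 0.15], [0, 0, 0, 1.49, 5.51, 0, 0.15]]
5.416 [[0, 0, 0, 0.83, 0.83, 0, 0.15], [0, 0, 0, 1.79, 1.51, 0, 0.15], [0, 0, 0, 2.86, 2.01, 0, 0.15], [0, 0, 0, 3.99, 2.32, 0, 0.15], [0, 0, 0, 5.17, 2.43, 0, 0.15]]
```

View pics/w5.png

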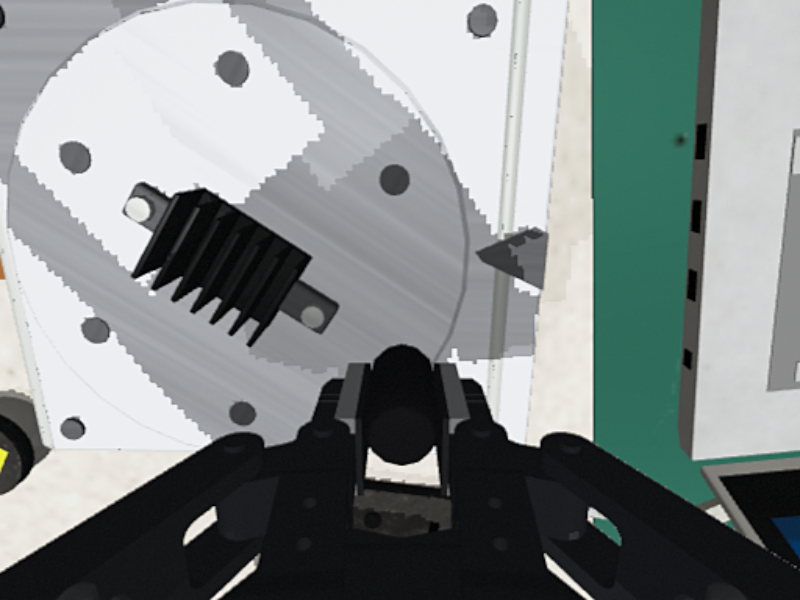

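The wrist view shows the knob centred between the pads at (402,430). That was the tenth and last picture. Now the first arc, small enough to check the forces.

>>> jog_arm([
  [0, 0, 0, 0.99, 0.64, 0, 0.15],
  [0, 0, 0, 2.08, 1.09, 0, 0.15],
  [0, 0, 0, 2.08, 1.09, 0, 0.15],
])

```text
clock: 10.55
tcp_pos: [0.4954, 0.3392, 0.0742]
orientation: [[-0.996, 0.088, 0.0], [0.088, 0.996, -0.001], [-0.0, -0.001, -1.0]]
force: [-2.2, -6.5, 12.0]
finger_gap: 0.0197
grasp_force: 59.4
```

>>> jog_arm([
  [0, 0, 0, 1.14, 0.22, -0.05, 0.15],
  [0, 0, 0, 2.32, 0.25, -0.1, 0.15],
  [0, 0, 0, 3.49, 0.1, -0.1, 0.15],
])

```text
clock: 10.85
tcp_pos: [0.4614, 0.3418, 0.0743]
orientation: [[-0.996, 0.088, 0.001], [0.088, 0.996, -0.003], [-0.001, -0.003, -1.0]]
force: [4.2, -17.7, 6.1]
finger_gap: 0.0201
grasp_force: 59.0
```

>>> jog_arm([
  [0, 0, 0, 1.13, -0.5, 0, 0.15],
  [0, 0, 0, 2.18, -1.06, 0, 0.15],
  [0, 0, 0, 3.12, -1.76, 0, 0.15],
  [0, 0, 0, 3.92, -2.62, 0, 0.15],
  [0, 0, 0, 4.57, -3.6, 0, 0.15],
])

```text
clock: 11.35
tcp_pos: [0.4158, 0.3111, 0.0745]
orientation: [[-0.996, 0.087, 0.007], [0.087, 0.996, 0.0], [-0.007, 0.001, -1.0]]
force: [20.0, -10.7, -6.6]
finger_gap: 0.0195
grasp_force: 58.8
```

>>> jog_arm([
  [0, 0, 0, 0.25, -1.19, 0.1, 0.15],
  [0, 0, 0, 0.52, -2.34, 0.1, 0.15],
  [0, 0, 0, 0.59, -3.51, 0.1, 0.15],
  [0, 0, 0, 0.46, -4.68, 0.1, 0.15],
  [0, 0, 0, 0.13, -5.81, 0.1, 0.15],
])

```text
clock: 11.85
tcp_pos: [0.4086, 0.2549, 0.0739]
orientation: [[-0.996, 0.089, 0.005], [0.089, 0.996, 0.003], [-0.005, 0.004, -1.0]]
force: [7.1, 3.5, 3.0]
finger_gap: 0.0199
grasp_force: 60.3
```

>>> jog_arm([
  [0, 0, 0, -0.57, -1.06, 0, 0.15],
  [0, 0, 0, -1.27, -2.0, 0, 0.15],
  [0, 0, 0, -2.12, -2.82, 0, 0.15],
  [0, 0, 0, -3.09, -3.48, 0, 0.15],
  [0, 0, 0, -4.17, -3.96, 0, 0.15],
])

```text
clock: 12.35
tcp_pos: [0.4465, 0.212, 0.0736]
orientation: [[-0.996, 0.09, 0.004], [0.09, 0.996, 0.003], [-0.004, 0.004, -1.0]]
force: [3.4, 11.4, 3.0]
finger_gap: 0.0198
grasp_force: 60.2
```

>>> jog_arm([
  [0, 0, 0, -1.16, -0.2, 0, 0.15],
  [0, 0, 0, -2.34, -0.27, 0, 0.15],
  [0, 0, 0, -3.51, -0.15, 0, 0.15],
  [0, 0, 0, -4.64, 0.17, 0, 0.15],
  [0, 0, 0, -5.7, 0.68, 0, 0.15],
])

```text
clock: 12.85
tcp_pos: [0.5025, 0.2126, 0.0735]
orientation: [[-0.996, 0.089, 0.001], [0.089, 0.996, 0.001], [-0.001, 0.001, -1.0]]
force: [-2.1, 2.1, 10.1]
finger_gap: 0.0201
grasp_force: 61.0
```

>>> jog_arm([
  [0, 0, 0, -0.96, 0.69, 0, 0.15],
  [0, 0, 0, -1.78, 1.53, 0, 0.15],
])

```text
clock: 13.05
tcp_pos: [0.5219, 0.2262, 0.0737]
orientation: [[-0.996, 0.089, 0.002], [0.089, 0.996, 0.0], [-0.002, 0.001, -1.0]]
force: [-1.7, -0.6, 11.4]
finger_gap: 0.0201
grasp_force: 60.9
```

>>> jog_arm([
  [0, 0, 0, -0.67, 0.96, -0.05, 0.15],
  [0, 0, 0, -1.16, 2.04, -0.05, 0.15],
  [0, 0, 0, -1.46, 3.17, -0.05, 0.15],
])

```text
clock: 13.35
tcp_pos: [0.5396, 0.2567, 0.0739]
orientation: [[-0.996, 0.089, 0.002], [0.089, 0.996, 0.0], [-0.002, 0.001, -1.0]]
force: [1.5, -2.4, 6.7]
finger_gap: 0.0198
grasp_force: 60.7
```

>>> jog_arm([
  [0, 0, 0, -0.1, 1.17, 0, 0.15],
  [0, 0, 0, 0.01, 2.35, 0, 0.15],
  [0, 0, 0, 0.32, 3.48, 0, 0.15],
])

```text
clock: 13.65
tcp_pos: [0.5396, 0.2923, 0.0741]
orientation: [[-0.996, 0.089, 0.003], [0.089, 0.996, 0.001], [-0.003, 0.002, -1.0]]
force: [1.5, -0.3, 7.8]
finger_gap: 0.02
grasp_force: 60.7
```

>>> jog_arm([
  [0, 0, 0, 0.49, 1.07, 0, 0.15],
  [0, 0, 0, 1.17, 2.03, 0, 0.15],
])

```text
clock: 13.85
tcp_pos: [0.5295, 0.3137, 0.0742]
orientation: [[-0.996, 0.089, 0.003], [0.089, 0.996, 0.002], [-0.003, 0.002, -1.0]]
force: [0.8, -0.7, 9.0]
finger_gap: 0.0196
grasp_force: 60.9
```

>>> jog_arm([
  [0, 0, 0, 0.83, 0.83, 0, 0.15],
  [0, 0, 0, 1.79, 1.51, 0, 0.15],
  [0, 0, 0, 1.79, 1.51, 0, 0.15],
])

```text
clock: 14.15
tcp_pos: [0.5117, 0.3309, 0.0742]
orientation: [[-0.996, 0.088, 0.002], [0.088, 0.996, 0.002], [-0.002, 0.002, -1.0]]
force: [0.1, 2.6, 8.4]
finger_gap: 0.0204
grasp_force: 61.0
```

```bash
python3 - <<'E'
from h import *
from scipy.optimize import least_squares
s=r.observe()
P=np.array([[.4614,.3418],[.4158,.3111],[.4086,.2549],[.4465,.212],[.5025,.2126],[.5219,.2262],[.5396,.2567],[.5396,.2923],s["tcp_pos"][:2]])
f=least_squares(lambda v:np.hypot(*(P-v[:2]).T)-v[2],[.472,.273,.068]);C=f.x[:2];print(f.x,f.fun.round(4),s["tcp_pos"],s["force"])
d=s["tcp_pos"][:2]-C;w=np.arctan2(d[1],d[0])
for yw in(84.6,84.3):print("a",w-np.radians(yw)+2*np.pi)
yw=np.radians(84.5);t=C+.068*np.array([np.cos(yw),np.sin(yw)]);e=t-s["tcp_pos"][:2];print("to go world",e,"tool cm",100*s["orientation"][:2,:2].T@e)
E
```

```text
[0.47369768 0.27456073 0.06824059] [ 0.0001  0.0002 -0.0002 -0.      0.0001  0.      0.      0.     -0.0002] [0.51168764 0.33094945 0.07423781] [0.07445732 2.59928873 8.42952994]
a 5.784566308923307
a 5.78980229667929
to go world [-0.03147245  0.01129822] tool cm [3.23465071 0.84774719]
```

>>> jog_arm([
  [0, 0, 0, 1.05, 0.48, 0, 0.15],
  [0, 0, 0, 2.1, 0.75, 0, 0.15],
  [0, 0, 0, 3.23, 0.85, 0, 0.15],
  [0, 0, 0, 3.23, 0.85, 0, 0.15],
  [0, 0, 0, 3.23, 0.85, 0, 0.15],
])

```text
clock: 14.65
tcp_pos: [0.4807, 0.342, 0.0743]
orientation: [[-0.996, 0.089, 0.002], [0.089, 0.996, 0.003], [-0.002, 0.003, -1.0]]
force: [-0.5, 3.5, 9.0]
finger_gap: 0.0196
grasp_force: 61.0
```

>>> jog_arm([
  [0, 0, 0, 0, 0, 0, 0.6],
  [0, 0, 0, 0, 0, 0, 0.6],
  [0, 0, 0, 0, 0, 0, 0.6],
  [0, 0, 0, 0, 0, 0, 0.6],
])

```text
clock: 15.05
tcp_pos: [0.48, 0.3403, 0.0725]
orientation: [[-0.996, 0.089, -0.001], [0.089, 0.996, -0.0], [0.001, -0.001, -1.0]]
force: [0.2, 0.4, 0.0]
finger_gap: 0.0512
grasp_force: 0.0
```

>>> jog_arm([
  [0, 0, 0, 0, 0, -2, 0.6],
  [0, 0, 0, 0, 0, -5, 0.6],
  [0, 0, 0, 0, 0, -9, 0.6],
  [0, 0, 0, 0, 0, -13, 0.6],
  [0, 0, 0, 0, 0, -13, 0.6],
])

```text
clock: 15.55
tcp_pos: [0.4828, 0.3424, 0.2083]
orientation: [[-0.996, 0.089, 0.007], [0.089, 0.996, 0.005], [-0.007, 0.006, -1.0]]
force: [-0.0, -0.0, 0.2]
finger_gap: 0.0512
grasp_force: 0.0
```

```bash
python3 - <<'E'
from h import *
cams.capture("wrist");M=model("wrist");im=cams.capture("wrist");print(r.observe()["tcp_pos"],r.observe()["force"])
d=(im.max(2)<60).astype(np.uint8);n,l,st,c=cv2.connectedComponentsWithStats(d)
C=np.array([.4737,.2746])
for i in range(1,n):
    if 400<st[i,4]<5000:
        k=ray(M,c[i],.1);v=k[:2]-C;print(st[i],k.round(4),"r",np.hypot(*v).round(4),"a",round(np.arctan2(v[1],v[0])-np.radians(84.5),3))
im=cams.capture("side");a,b=[cv2.cvtColor(x,cv2.COLOR_RGB2GRAY) for x in(np.load("side1.npy"),im)]
px=(np.array([[125,44],[391,61]],float)/[5,4.4]+[225,235]-.5)
p1=[cv2.calcOpticalFlowPyrLK(cv2.cvtColor(np.load("side0.npy"),cv2.COLOR_RGB2GRAY),b,px.astype(np.float32)[:,None],None,winSize=(7,7),maxLevel=2)[0][:,0]-px]
print(p1)
E
```

```text
[0.48057186 0.34083825 0.20357438] [ 0.32701763 -0.71000703  0.06680163]
[ 31  42  36  37 761] [0.3706 0.199  0.1   ] r 0.1279 a -3.984
[ 147  159   79   36 1796] [0.4646 0.2847 0.1   ] r 0.0136 a 0.833
[244 167  26  32 645] [0.4765 0.3427 0.1   ] r 0.0681 a 0.055
[ 60 232  41  35 583] [0.521  0.1848 0.1   ] r 0.1015 a -2.56
[array([[31.20602417, -5.49975586],
       [ 7.31370239,  0.99796642]])]
```

```bash
python3 - <<'E'
from h import *
M=model("wrist");im=cams.capture("wrist");hsv=cv2.cvtColor(im,cv2.COLOR_RGB2HSV)
m=((hsv[...,0]<15)&(hsv[...,1]>90)&(hsv[...,2]>60)).astype(np.uint8)
n,l,s,c=cv2.connectedComponentsWithStats(m);u=np.array([.0958,.9954])
for i in range(1,n):
    if s[i,4]>150:
        k=np.argwhere(l==i)[:,::-1];q=np.array([ray(M,p,.044)[:2] for p in k]);v=(np.array([.4737,.2746])-q)@u
        print(s[i],"dist from stand",v.min().round(4),v.max().round(4))
E
```

```text
[  58  152   41   34 1143] dist from stand 0.0918 0.128
[ 23 159  34  29 854] dist from stand 0.1336 0.1631
```

```bash
python3 -c "
from plant import r
print(r.finish_job())"
```

```text
the job is handed in; nothing more can be done
None
```

I handed the job in at about 16 s on the robot clock, and the hand-in call did not report a verdict. By my last measurements the thick wedge is under the free edge about 148 mm from the stand's origin (146 is level), and the knob is within about 0.06 rad of the arrow after passing it and one full turn. I estimated the tilt before the last 3 mm push (about -0.004 rad); my end check of it was unusable because the arm blocked the side camera. I did not re-measure the thin wedge and bystanders.

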